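# Close and bolt the fan tray of an open-frame rig

## Robot

A 6-joint arm with a two-finger parallel gripper is mounted at the origin on the work surface. World frame = base frame: x ahead of the robot, y to its left, z up, the work surface at z = 0. Lengths are in mm, angles in degrees, forces in N, time in s.
With the tool pointing down it reaches from about 150 to 775 mm from the base axis. Payload 6.1 kg.
Tool frame: the origin (TCP) lies at the very end of the fingers, on their centre line; the grasp point (between the pads) lies 19 mm behind it; z points along the fingers, y is the direction in which the jaws open and shut (so a half turn about z gives the same grasp; the last joint's range is limited). The gripper opens to 85 mm and grips with 20 to 120 N. Pads are 22 mm wide; open, the fingers measure 114 mm over their backs; the gripper's body (76 mm by 85 mm) begins 54 mm behind the grasp point. The pads swing forward as they close: fully open they stand 13 mm farther back than shut.
Start: joints at [64.171, 7.208, -2.269, 80.523, 0, 90], TCP at [228.726, 472.538, 231.295] pointing down, gripper open.
Joint ranges: [-155.77, 155.77], [-54.66, 111.73], [-72.52, 77.12], [-102.08, 115.82], [-83.92, 84.16], [-180, 180]. Speed limits (degrees/s): [136.94, 136.94, 172.46, 180, 180, 180].

## Interface

Orientations are given as a 3x3 rotation matrix whose columns are the frame's x, y, z axes.
In Python, from cell import robot, eyes gives the robot as it stands. The module is installed in compiled form; this text tells all that it offers.
- The arm moves only by the tool move_arm, never from a script. Its argument "steps" is a list of rows, each a list of 2 entries, a list of its own where there are three numbers: the shift along the tool's x, y, z in mm, then the turn, a rotation vector about the tool's x, y, z in degrees. In form: [[[dx, dy, dz], [wx, wy, wz]], ...]. A call has 1 to 12 rows; each row shifts and turns the commanded pose from where the row before left it, along the tool's axes as they then stand; what a row does not reach is not made up. A row lasts 1/8 s, in which the tool goes at most 62.5 mm and 10.7 degrees, less where a joint would pass 70% of its speed; a pose out of reach is approached as far as the arm can. A call is refused whole if a number of a shift passes 62.5 or a number of a turn 10.7, either way. A call with a gripper value outside its range is refused whole. "grip" is the opening, from 0 (shut) to 1 (fully open), set as the call begins (left out, the last holds). The fingers move at their own pace and stop on an object; "newtons" is the grip in N (left out, the last holds). Time passes only in rows, so rows that do not move let the fingers close. It gives the time, the measured TCP pose, the force and the opening at its end, in the units of the state.
- robot.observe(): the state, without advancing time (a new reading comes with each control period).
- eyes.snapshot(name): name is "scene" or "top" or "wrist"; returns a dict with "frame" (420x560x3 uint8, red, green, blue), "mtx" (3x3 intrinsics, pixels), "dist_coeffs" ([k1, k2, p1, p2, k3] as OpenCV has them; the pictures are not rectified), "rvec" (rotation vector, rad) and "tvec" (3), from world to camera coordinates, as OpenCV has them; the wrist camera has in their place "tool_from_camera" (4x4, takes a point from camera to tool coordinates, whose origin is the TCP and whose axes are the flange's). Camera axes: x right, y down, z forward; pixel columns grow to the right and rows downward; lengths in mm; the calibration is good to about 2 mm. A picture is of the moment at which its call begins: read the wrist's pose just before it. There is no depth.
- robot.sign_off(): hands the job in, once; it reports no verdict.
The state is a dict: "clock": time; "joint_positions": joint angles; "qvel": joint speeds; "tau": joint torques, N m; "position": TCP position; "orientation": TCP orientation; "ft_force": force on the tool from outside, world axes, zero at the start; "ft_torque": the same for the moment, N m; "finger_gap": finger opening in mm.
Only numpy, scipy, OpenCV 4.12 (cv2) and the standard library are available. Lean on these libraries where they do the work, as an engineer would, in place of code of your own. Each camera call takes 0.05 s, during which the arm holds its last target.

## Task

Close and bolt the hinged fan tray on top of the silver rig: press the tray's raised front edge down until it is fully shut, push the red knob along its slot until the bolt is fully home in its keeper on the side rail, then push the knob round the corner of the slot, over and down until it lies flat at the end of the short leg. Only push, with the fingertips or the outside of the fingers: do not grip, lift the tray or use force beyond a firm push, and leave the other things on the bench alone.

Things in the scene. Friction and masses are not known exactly. Their poses are not given: they have to be found in the camera images.
- rig: Open-frame computer rig of silver 20 mm extrusion, fixed on the bench: 320 mm deep (its x), 500 wide (its y), top rails 215 mm high. Origin: centre of its underside, on the bench. Its +x points to its back, away from the robot (up to 0.2 rad askew), +y to its left end, where the bolt's keeper is, z up. 'Rig frame' below means these axes; millimetres there hold for the tray shut.
- tray (a joint): Fan tray, rad: 0 = fully shut (top flush at z = 215 mm, rigid stop), grows as its front edge rises; starts 0.10 to 0.22. Flat tray, 298 mm deep, 456 wide, with six white 120 mm fans, hinged along its back edge (line along y at x = 138, z = 203 mm, rig frame). Stiff hinges: it stays where it is put; 2 to 10 N down on its front edge shuts it.
- tray_front (a point): Bare place to press, on the top face of the tray's front apron, 20 mm behind its front edge; moves with the tray. Rig frame: x = -140, y = 20, z = 215 mm (up to 60 mm higher while ajar). To its right stands a black U-shaped pull handle (30 mm high, y = -160 to -60), to its left the barrel bolt (from y = 105).
- bolt (a joint): How far the bolt is pushed towards its keeper, m: 0 = withdrawn, 0.050 = fully home (hard stop; the rod has passed through the keeper, the pin stands opposite the short leg of the slot). Starts 0 to 0.015. It slides along the rig's +y against about 2.5 N of friction; it stays where left. Pushed out more than 20 mm while the tray is ajar, it catches on the keeper and keeps the tray from shutting.
- knob (a joint): Angle of the knob's pin about the rod's axis, rad: 0 = upright, 1.57 = lying flat towards the rig's back (+x) at the end of the short leg. In the long leg, along the tube's top, it has play 0 to 0.16 (starts 0 to 0.12). Only with the bolt within 4 mm of home can it turn on into the short leg (15 mm wide), and there the bolt cannot slide back. About 2 N at the ball turns it; it stays where left.
- red_knob: Red ball of 20 mm diameter on a brass pin of 8 mm diameter; origin: centre of the ball, 40 mm from the rod's axis; its z points along the pin, outwards. Rig frame: upright at x = -128, z = 275 mm and y = 130 (withdrawn) to 180 (home); lying flat at x = -88, y = 180, z = 235 mm. For pushing only: fingers bearing on it with over 35 N in all (as in a pinch) count as gripping or forcing it.
- keeper_eye (a point): Centre of the eye of the dark steel keeper staple on the rig's left top rail, on the rod's axis when the tray is shut: x = -128, y = 240, z = 235 mm, rig frame. The staple is 27 mm (x) by 16 mm (y) and its top is 249 mm high.
- screwdriver: Bystander: yellow-handled screwdriver, 200 mm, lying in front of the rig.
- spare_fan: Bystander: black 120 mm fan with orange blades, 26 mm thick, lying flat in front of the rig.
- screw_tray: Bystander: small blue two-pocket tray of screws, 80 by 110 by 28 mm, in front of the rig.
- air_can: Bystander: white and green air-duster can, 58 mm across, 196 mm tall, left of the rig.
- riser: Bystander: green slot riser board, 45 by 130 mm, 22 mm high, left of the rig.
- spare_card: Bystander: dark graphics card lying flat, fans up, 240 by 118 by 41 mm, right of the rig.
- brush: Bystander: small brush, 180 mm, lying right of the rig's front.
- barrel_mid (a point): Middle of the barrel bolt's tube, on the rod's axis; x = -128, y = 165, z = 235 mm, rig frame. Steel tube along y, 28 mm outside diameter (top 14 mm above this point), 120 mm long, with the L-shaped slot, on a 52 mm wide plate on the tray's front apron; a brass rod of 16 mm runs in it. Moves with the tray.

How it is judged:
By the outcome, as a careful person would: the job done as asked, in the order asked, and still so for the second after the job is handed in, with the robot touching nothing.
It also fails if it takes over 51 s, if anything falls off the work surface, if the arm or the gripper's body presses on something with over 40 N, if the wrist force passes 120 N, or if a joint passes its speed limit or range.

## Working session

There is one attempt and no reset: what is moved stays moved. The work goes in short steps, Python scripts to look and compute and a tool call to move; the robot and the scene stay as the last step left them, time stands still between calls to the robot, and variables do not carry over. Pictures are saved under pics/ and viewed, and the job is handed in when it is done.

Besides the shell and the picture viewer there is one more tool, called after "Emit:" as name(argument=value, ...) on one line, values as JSON. move_arm: Moves the arm, as the interface text tells. Its arguments: {"type":"object","properties":{"steps":{"type":"array","items":{"type":"array"}},"grip":{"type":"number"},"newtons":{"type":"number"}},"required":["steps"]}

```bash
mkdir -p pics; cat > h.py <<'E'
import numpy as np,cv2
from cell import robot,eyes
def snap(cam,name):
    s=robot.observe(); d=eyes.snapshot(cam); cv2.imwrite(f'pics/{name}.png',cv2.cvtColor(d['frame'],cv2.COLOR_RGB2BGR))
    np.savez(f'pics/{name}.npz',pos=np.array(s['position']),ori=np.array(s['orientation']),**{k:np.array(v) for k,v in d.items()})
    return load(name)
def load(name):
    z=dict(np.load(f'pics/{name}.npz'))
    if 'rvec' in z:
        R=cv2.Rodrigues(z['rvec'])[0];t=z['tvec'].ravel()
        z['Rwc']=R.T;z['C']=-R.T@t
    else:
        T=z['tool_from_camera'];z['Rwc']=z['ori']@T[:3,:3];z['C']=z['ori']@T[:3,3]+z['pos']
    return z
def ray(z,uv):
    p=cv2.undistortPoints(np.array([[uv]],float),z['mtx'],z['dist_coeffs'])[0,0]
    d=z['Rwc']@np.array([p[0],p[1],1]);return z['C'],d/np.linalg.norm(d)
def onz(z,uv,h):
    C,d=ray(z,uv);return C+d*(h-C[2])/d[2]
def tri(*a):
    A=np.zeros((3,3));b=np.zeros(3);rs=[ray(z,uv) for z,uv in a]
    for C,d in rs:
        P=np.eye(3)-np.outer(d,d);A+=P;b+=P@C
    x=np.linalg.solve(A,b);return x,[np.linalg.norm((np.eye(3)-np.outer(d,d))@(x-C)) for C,d in rs]
def proj(z,X):
    R=z['Rwc'].T;rv=cv2.Rodrigues(R)[0];return cv2.projectPoints(np.array(X,float).reshape(-1,1,3),rv,-R@z['C'],z['mtx'],z['dist_coeffs'])[0].reshape(-1,2)
E
python3 - <<'E'
from h import *
print(robot.observe())
for c in ['scene','top','wrist']:
    z=snap(c,c+'0');print(c,z['C'],z['Rwc'][:,2])
    f=z['frame'].astype(int);m=((f[...,0]>140)&(f[...,1]<70)&(f[...,2]<70)).astype('uint8')
    n,l,s,ce=cv2.connectedComponentsWithStats(m)
    print([(s[i].tolist(),ce[i].round(1).tolist()) for i in range(1,n) if s[i,4]>15])
E
```

```text
{'clock': 0.0, 'joint_positions': array([ 6.41728383e+01,  7.23985498e+00, -2.32592997e+00,  8.05258907e+01,
       -5.07480343e-04,  8.99999917e+01]), 'qvel': array([-0.00442172, -0.15177452,  0.07589881, -0.07346284,  0.04891576,
        0.02526353]), 'tau': array([-2.51400954e-03, -4.35912681e+01,  3.52925527e+01,  1.71182683e-02,
        5.51823973e-06, -3.14414777e-06]), 'position': array([228.53849443, 472.17719093, 230.54524677]), 'orientation': array([[-9.00112414e-01,  4.35657168e-01, -6.89098477e-04],
       [ 4.35657713e-01,  9.00111255e-01, -1.44407645e-03],
       [-8.85695956e-06, -1.60004220e-03, -9.99998720e-01]]), 'ft_force': array([-0.3341276 ,  0.25522453, -0.2532156 ]), 'ft_torque': array([ 0.03806019,  0.0246307 , -0.03438631]), 'finger_gap': 85.20903403184923}
scene [ 445.87533711 -810.67705955 1006.84691698] [ 0.12984326  0.69960085 -0.70263744]
[([266, 152, 4, 5, 16], [267.5, 154.0])]
top [ 414.0270946    52.01356338 1596.00047746] [ 0.11968921  0.00144737 -0.99281035]
[([189, 87, 19, 33, 64], [198.8, 110.2]), ([204, 87, 2, 20, 22], [204.9, 97.3]), ([252, 213, 5, 5, 21], [254.1, 215.1])]
wrist [153.20849883 509.15841049 373.59395973] [ 0.29230098 -0.1408725  -0.9458938 ]
[]
```

View pics/scene0.png

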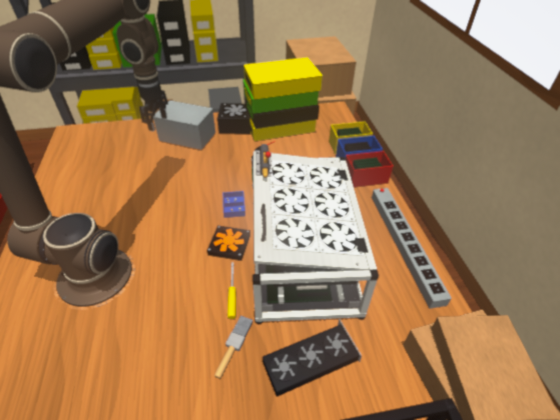

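View pics/top0.png

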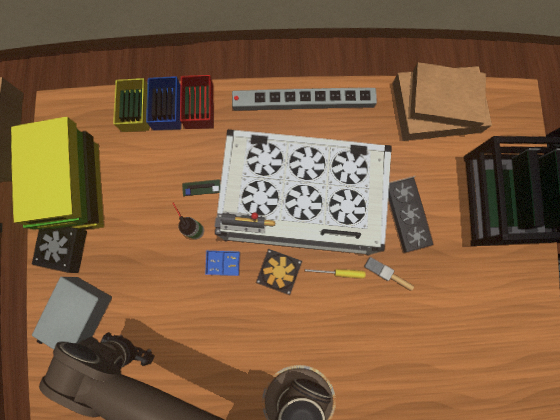

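View pics/wrist0.png

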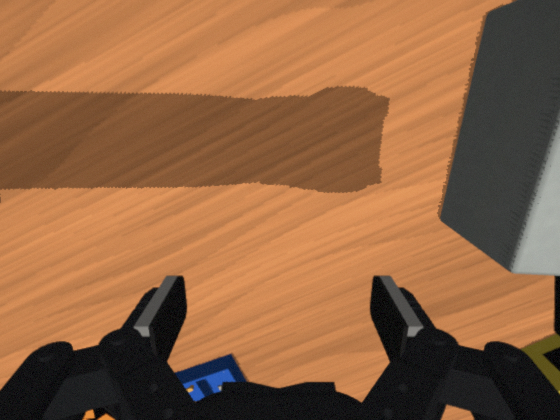

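```bash
python3 - <<'E'
from h import *
s=load('scene0');t=load('top0')
print(tri((s,(267.5,154)),(t,(254.1,215.1))))
a=t['frame'][120:260,200:400];cv2.imwrite('pics/tc.png',cv2.resize(a[...,::-1],None,fx=4,fy=4,interpolation=cv2.INTER_CUBIC))
a=s['frame'][130:330,230:390];cv2.imwrite('pics/sc.png',cv2.resize(a[...,::-1],None,fx=3,fy=3,interpolation=cv2.INTER_CUBIC))
E
```

```text
(array([584.4068859 , 117.90209046, 319.73758839]), [np.float64(0.10810334018286151), np.float64(0.10810334018282455)])
```

View pics/tc.png

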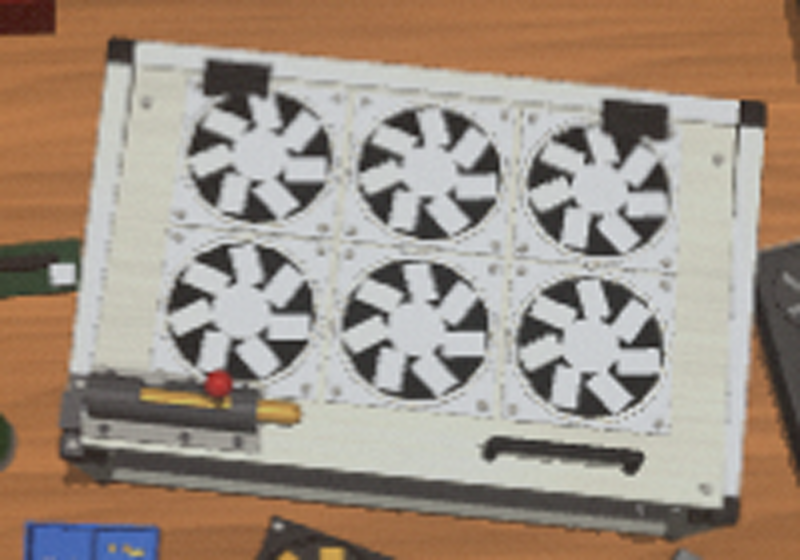

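View pics/sc.png

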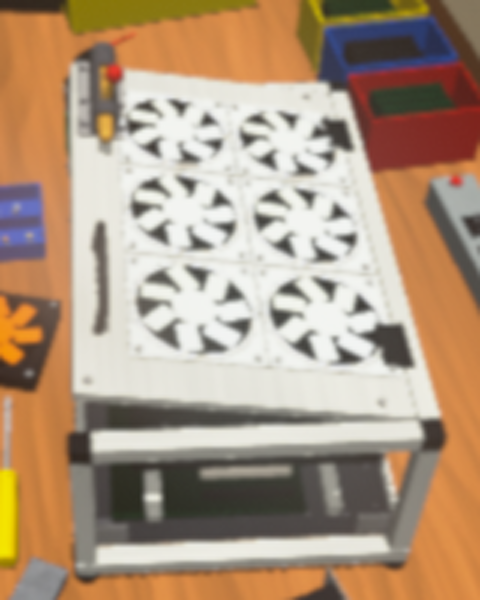

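```bash
python3 - <<'E'
from h import *
s=load('scene0');t=load('top0')
f=lambda u,v:(200+u/4-.4,120+v/4-.4)
g=lambda u,v:(230+u/3-.3,130+v/3-.3)
P={k:onz(t,f(*c),215) for k,c in dict(BL=(108,39),BR=(767,103),FR=(738,505)).items()}
S={k:onz(s,g(*c),215) for k,c in dict(BR=(443,420),FR=(68,434)).items()}
print(P,S)
print(np.linalg.norm(P['BL']-P['BR']),np.linalg.norm(P['FR']-P['BR']))
e=P['BL']-P['BR'];th=np.arctan2(-e[0],e[1]);print('theta',th)
ex=np.array([np.cos(th),np.sin(th),0]);ey=np.array([-ex[1],ex[0],0])
o=(P['BL']+P['BR'])/2-160*ex;print('o',o)
k=tri((s,(267.5,154)),(t,(254.1,215.1)))[0]
print('knob rig',(k-o)@ex,(k-o)@ey,k[2])
E
```

```text
{'BL': array([862.28204224, 201.42227867, 215.        ]), 'BR': array([ 799.64125068, -295.43507335,  215.        ]), 'FR': array([ 496.77431078, -255.30239284,  215.        ])} {'BR': array([ 804.96543005, -279.44000628,  215.        ]), 'FR': array([ 487.29998648, -238.38466001,  215.        ])}
500.7904721725106 305.5143455374806
theta -0.12541232687250337
o [672.21825828 -26.99298413 215.        ]
knob rig -105.24574856824091 132.77331119860943 319.7375883891343
```

The red ball is at (254,215) in the top view and (267.5,154) in the scene view. It triangulates to about 320 mm high, which puts the tray roughly 0.17 rad ajar. The rig sits near (672,-27), askew by -0.126 rad. I'll rise, align with the rig and move above tray_front with the fingers shut.

Emit:
move_arm(steps=[[[0,0,-50],[0,0,-9.3]],[[0,0,-50],[0,0,-9.3]],[[-36.3,-42,0],[0,0,0]],[[-36.3,-42,0],[0,0,0]],[[-36.3,-42,0],[0,0,0]],[[-36.3,-42,0],[0,0,0]],[[-36.3,-42,0],[0,0,0]],[[-36.3,-42,0],[0,0,0]],[[-36.3,-42,0],[0,0,0]],[[-36.3,-42,0],[0,0,0]],[[-36.3,-42,0],[0,0,0]],[[-36.3,-42,0],[0,0,0]]], grip=0)

```text
clock: 1.65
position: [536.7, 8.5, 331.1]
orientation: [[-0.992, 0.126, -0.0], [0.126, 0.992, 0.0], [0.0, 0.0, -1.0]]
ft_force: [0.9, 1.2, 0.6]
finger_gap: 0.1
```

```bash
python3 - <<'E'
from h import *
z=snap('wrist','w1');print(z['pos'],z['ori'].round(3),robot.observe()['ft_force'])
E
```

```text
[536.68713708   8.47953102 331.10111405] [[-0.992  0.126 -0.   ]
 [ 0.126  0.992  0.   ]
 [ 0.     0.    -1.   ]] [-0.65462887 -1.52351952 -2.16282376]
```

View pics/w1.png

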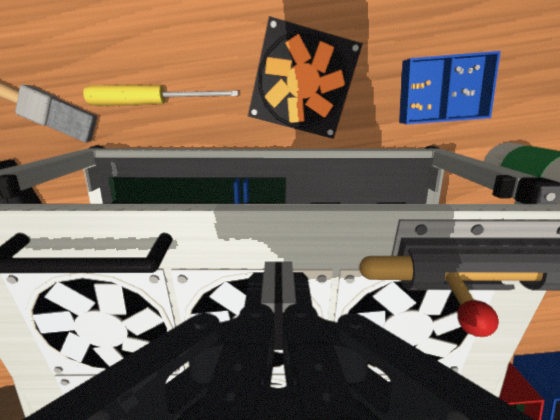

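```bash
cat >> h.py <<'E'
th=-0.1265;ex=np.array([np.cos(th),np.sin(th),0]);ey=np.array([-ex[1],ex[0],0]);o=np.array([672.2,-27,0])
def rig(p): p=np.asarray(p)-o; return np.array([p@ex,p@ey,p[2]]).round(1)
E
python3 - <<'E'
from h import *
w=load('w1');s=load('scene0');t=load('top0')
print('tcp',rig(w['pos']))
for uv in [(100,150),(430,150)]:print(rig(onz(w,uv,215)),rig(onz(w,uv,20)))
a,r=tri((w,(478,318)),(s,(267.5,154)),(t,(254.1,215.1)));print(rig(a),r)
for uv in [(150,208),(400,208)]:print(rig(onz(w,uv,255)))
E
```

```text
tcp [-138.9   18.1  331.1]
[-185.2 -121.8  215. ] [-156.9 -227.2   20. ]
[-185.3  139.3  215. ] [-157.1  230.4   20. ]
[-105.4  132.6  319.3] [np.float64(0.49854515678896477), np.float64(0.4406842765833275), np.float64(0.10053635147050476)]
[-150.2  -72.2  255. ]
[-150.2  105.6  255. ]
```

The wrist view shows a bare apron below the fingertips, with the handle to one side and the bolt to the other. The lower rail ends lie at about ±230 mm and the ball triangulates within 0.5 mm, so the rig pose is confirmed. Now I'll press down.

Emit:
move_arm(steps=[[[0,0,30],[0,0,0]],[[0,0,26],[0,0,0]],[[0,0,6],[0,0,0]],[[0,0,6],[0,0,0]],[[0,0,6],[0,0,0]],[[0,0,6],[0,0,0]],[[0,0,6],[0,0,0]],[[0,0,6],[0,0,0]],[[0,0,6],[0,0,0]],[[0,0,6],[0,0,0]],[[0,0,5],[0,0,0]],[[0,0,3],[0,0,0]]])

```text
clock: 3.2
position: [536.0, 10.5, 220.1]
orientation: [[-0.992, 0.125, 0.001], [0.125, 0.992, 0.0], [-0.001, 0.001, -1.0]]
ft_force: [-4.0, 1.0, 4.8]
finger_gap: -0.1
```

Emit:
move_arm(steps=[[[0,0,2],[0,0,0]],[[0,0,2],[0,0,0]],[[0,0,0],[0,0,0]]])

```text
clock: 3.58
position: [536.2, 10.3, 215.2]
orientation: [[-0.992, 0.126, 0.0], [0.126, 0.992, 0.0], [-0.0, 0.0, -1.0]]
ft_force: [-1.1, 1.3, 3.0]
finger_gap: 0.2
```

Emit:
move_arm(steps=[[[0,0,1.5],[0,0,0]],[[0,0,0],[0,0,0]],[[0,0,0],[0,0,0]]])

```text
clock: 3.95
position: [536.2, 10.3, 214.6]
orientation: [[-0.992, 0.126, 0.001], [0.126, 0.992, 0.0], [-0.001, 0.0, -1.0]]
ft_force: [-4.3, 1.6, 8.8]
finger_gap: -0.4
```

Emit:
move_arm(steps=[[[0,0,1.5],[0,0,0]],[[0,0,0],[0,0,0]],[[0,0,0],[0,0,0]]])

```text
clock: 4.32
position: [536.2, 10.3, 214.3]
orientation: [[-0.992, 0.126, 0.003], [0.126, 0.992, 0.0], [-0.002, 0.001, -1.0]]
ft_force: [-6.5, 1.4, 15.0]
finger_gap: -0.1
```

The force now rises to 15 N with no further travel, at z ≈ 214.5, so this is the rigid stop. I'll lift off and look.

Emit:
move_arm(steps=[[[0,0,-15],[0,0,0]],[[0,0,-50],[0,0,0]],[[0,0,-50],[0,0,0]],[[0,0,0],[0,0,0]]])

```text
clock: 4.82
position: [537.7, 9.9, 331.5]
orientation: [[-0.992, 0.126, 0.007], [0.126, 0.992, -0.0], [-0.007, 0.0, -1.0]]
ft_force: [0.8, -0.9, -0.3]
finger_gap: -0.2
```

```bash
python3 - <<'E'
from h import *
w=snap('wrist','w2');s=snap('scene','scene2');t=snap('top','top2')
print(w['pos'])
uv=[]
for z in (w,s,t):
    f=z['frame'].astype(int);m=((f[...,0]>130)&(f[...,1]<60)&(f[...,2]<60)).astype('uint8')
    n,l,st,ce=cv2.connectedComponentsWithStats(m)
    L=[(st[i].tolist(),ce[i].round(1).tolist()) for i in range(1,n) if st[i,4]>12];print(L)
a=s['frame'][130:330,230:390];cv2.imwrite('pics/sc2.png',cv2.resize(a[...,::-1],None,fx=3,fy=3,interpolation=cv2.INTER_CUBIC))
E
```

```text
[537.72497298   9.94115231 331.51906065]
[([440, 247, 17, 19, 208], [448.3, 256.4]), ([504, 397, 38, 23, 113], [530.2, 402.8])]
[([347, 155, 5, 10, 26], [349.3, 158.7]), ([379, 165, 14, 4, 28], [385.5, 166.6]), ([0, 168, 15, 30, 94], [6.3, 181.6]), ([360, 169, 7, 2, 13], [362.8, 169.5])]
[([189, 75, 21, 2, 22], [198.7, 75.2]), ([194, 87, 2, 20, 22], [194.9, 95.8]), ([186, 86, 24, 35, 154], [200.8, 108.4]), ([180, 101, 2, 20, 21], [180.1, 110.9])]
```

View pics/w2.png

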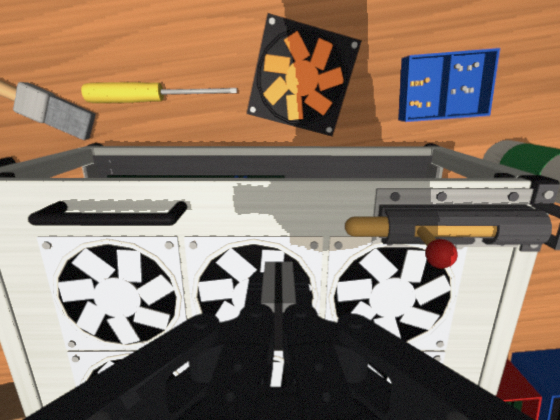

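View pics/sc2.png

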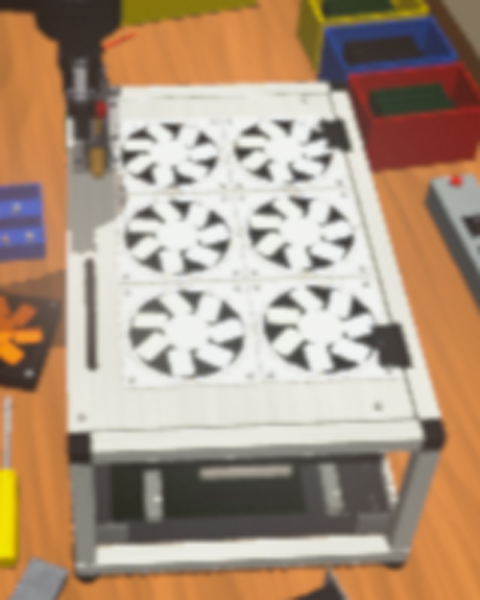

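```bash
python3 - <<'E'
from h import *
w=load('w2')
print('tcp',rig(w['pos']))
p=onz(w,(441.5,254),275);print(rig(p))
for x,y in [(-126,95),(-126,180),(-160,180)]:
    d=o+x*ex+y*ey-w['pos'];print((w['ori'].T@[d[0],d[1],0]).round(1))
print('rod end',rig(onz(w,(345,227),235)),'keeper top',rig(onz(w,(545,225),249)))
E
```

```text
tcp [-138.1   19.7  331.5]
[-122.3  131.7  275. ]
[-12.1  75.3   0.1]
[-12.1 160.3   0.2]
[ 2.190e+01  1.603e+02 -1.000e-01]
rod end [-125.9   73.7  235. ] keeper top [-133.2  218.6  249. ]
```

The tray is flush in all views and the ball is at (441,254) in the wrist view, giving rig coordinates (-122, 132). I'll go beside the ball at y ≈ 92 and then descend to z ≈ 262.

Emit:
move_arm(steps=[[[-7,36,0],[0,0,0]],[[-7,36,0],[0,0,0]],[[0,0,35],[0,0,0]],[[0,0,34],[0,0,0]],[[0,0,0],[0,0,0]]])

```text
clock: 5.6
position: [556.9, 79.7, 254.2]
orientation: [[-0.992, 0.126, -0.008], [0.126, 0.992, -0.001], [0.008, -0.002, -1.0]]
ft_force: [-0.5, -0.1, 1.6]
finger_gap: 0.1
```

```bash
python3 - <<'E'
from h import *
w=snap('wrist','w3');print(rig(w['pos']),robot.observe()['ft_force'])
E
```

```text
[-127.8   91.3  254.2] [-0.1054051   0.97238727  0.74768424]
```

View pics/w3.png

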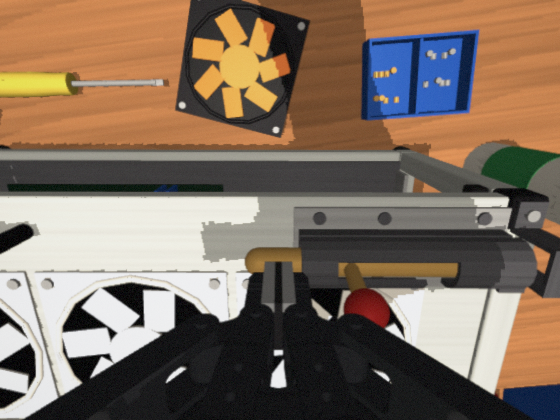

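Emit:
move_arm(steps=[[[-4,0,-8],[0,0,0]],[[0,8,0],[0,0,0]],[[0,5,0],[0,0,0]],[[0,5,0],[0,0,0]],[[0,5,0],[0,0,0]],[[0,5,0],[0,0,0]],[[0,5,0],[0,0,0]],[[0,5,0],[0,0,0]]])

```text
clock: 6.65
position: [567.9, 117.3, 266.5]
orientation: [[-0.992, 0.126, 0.001], [0.126, 0.992, -0.0], [-0.001, -0.0, -1.0]]
ft_force: [0.8, -3.4, 3.9]
finger_gap: 0.0
```

```bash
python3 - <<'E'
from h import *
w=snap('wrist','w4');print(rig(w['pos']),robot.observe()['ft_force'])
E
```

```text
[-121.7  130.   266.5] [ 0.77859844 -2.32901283  1.83452248]
```

View pics/w4.png

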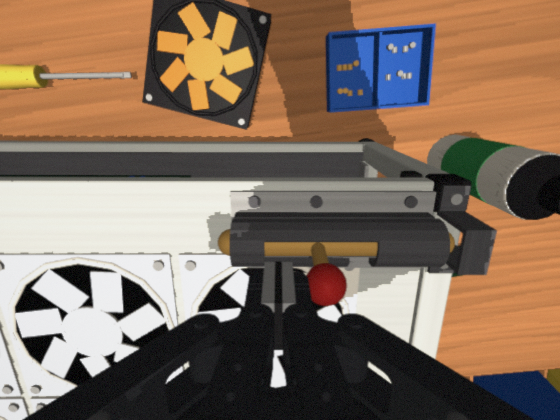

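Contact is made: the ball, at (327,285), is moving along the slot with about 3 N of resistance. I'll carry on.

Emit:
move_arm(steps=[[[0,5,3],[0,0,0]],[[0,5,0],[0,0,0]],[[0,5,0],[0,0,0]],[[0,5,0],[0,0,0]],[[0,3,0],[0,0,0]],[[0,2,0],[0,0,0]],[[0,0,0],[0,0,0]]])

```text
clock: 7.58
position: [570.7, 142.2, 263.0]
orientation: [[-0.992, 0.126, -0.001], [0.126, 0.992, 0.0], [0.001, 0.0, -1.0]]
ft_force: [-0.2, -0.7, -0.7]
finger_gap: -0.1
```

Emit:
move_arm(steps=[[[0,2,0],[0,0,0]],[[0,2,0],[0,0,0]],[[0,0,0],[0,0,0]]])

```text
clock: 7.95
position: [570.8, 143.2, 263.1]
orientation: [[-0.992, 0.127, -0.001], [0.127, 0.992, -0.006], [0.0, -0.006, -1.0]]
ft_force: [-1.2, -12.3, -0.5]
finger_gap: 0.0
```

Emit:
move_arm(steps=[[[0,2,0],[0,0,0]],[[0,1,0],[0,0,0]],[[0,0,0],[0,0,0]]])

```text
clock: 8.32
position: [570.9, 143.8, 263.2]
orientation: [[-0.992, 0.129, -0.001], [0.129, 0.992, -0.01], [-0.0, -0.01, -1.0]]
ft_force: [-3.3, -20.1, 1.6]
finger_gap: 0.1
```

The force climbs to 20 N without travel at ball y ≈ 178, so the bolt is at its hard stop. I'll back off, rise, go round to the ball's front and look.

Emit:
move_arm(steps=[[[0,-10,0],[0,0,0]],[[0,0,-30],[0,0,0]],[[20,10,-10],[0,0,0]],[[22,20,0],[0,0,0]],[[0,0,0],[0,0,0]]])

```text
clock: 8.95
position: [531.0, 175.9, 303.9]
orientation: [[-0.992, 0.123, 0.001], [0.123, 0.992, 0.002], [-0.001, 0.002, -1.0]]
ft_force: [-0.3, 0.1, 0.5]
finger_gap: 0.2
```

```bash
python3 - <<'E'
from h import *
w=snap('wrist','w5');print(rig(w['pos']),robot.observe()['ft_force'])
f=w['frame'].astype(int);m=((f[...,0]>110)&(f[...,1]<60)&(f[...,2]<60)).astype('uint8')
n,l,st,ce=cv2.connectedComponentsWithStats(m)
for i in range(1,n):
    if st[i,4]>50: print(st[i],ce[i],rig(onz(w,ce[i],275)))
E
```

```text
[-165.7  183.5  303.9] [ 0.57662196 -0.14571798 -0.03646892]
[480 264  23  39 128] [490.96875  283.109375] [-145.   313.1  275. ]
```

View pics/w5.png

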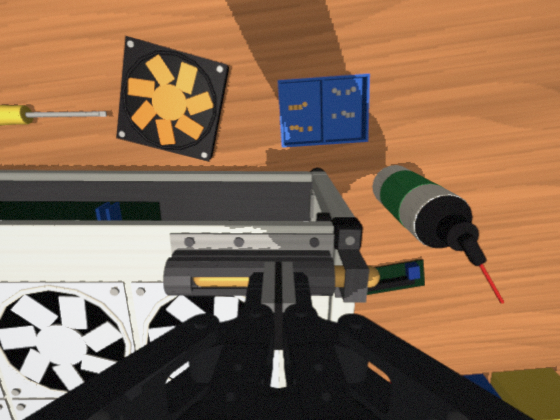

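The rod is visible through and beyond the keeper around (355,275), so the bolt is home. Now I'll push the ball towards +x from its front.

Emit:
move_arm(steps=[[[0,-4,25],[0,0,0]],[[0,0,15],[0,0,0]],[[-8,0,0],[0,0,0]],[[-6,0,0],[0,0,0]],[[-5,0,0],[0,0,0]],[[-5,0,0],[0,0,0]],[[-5,0,0],[0,0,0]],[[0,0,0],[0,0,0]]])

```text
clock: 10.0
position: [561.3, 166.2, 263.2]
orientation: [[-0.992, 0.126, 0.0], [0.126, 0.992, -0.0], [-0.0, -0.0, -1.0]]
ft_force: [1.0, 0.2, -0.1]
finger_gap: -0.2
```

```bash
python3 - <<'E'
from h import *
print(rig(robot.observe()['position']))
E
```

```text
[-134.4  177.7  263.2]
```

Emit:
move_arm(steps=[[[-5,0,0],[0,0,0]],[[-5,0,0],[0,0,0]],[[-4,0,0],[0,0,0]],[[0,0,0],[0,0,0]]])

```text
clock: 10.5
position: [575.0, 164.5, 263.0]
orientation: [[-0.992, 0.126, -0.0], [0.126, 0.992, -0.0], [0.0, -0.0, -1.0]]
ft_force: [-2.5, 1.1, -0.2]
finger_gap: -0.2
```

```bash
python3 - <<'E'
from h import *
print(rig(robot.observe()['position']))
for c in('scene','top'):
    z=snap(c,c+'6');(u,v),=proj(z,[o-105*ex+178*ey+[0,0,265]]).astype(int);print(u,v)
    a=z['frame'][v-45:v+45,u-60:u+60];cv2.imwrite(f'pics/{c}6c.png',cv2.resize(a[...,::-1],None,fx=5,fy=5,interpolation=cv2.INTER_CUBIC))
E
```

```text
[-120.6  177.7  263. ]
267 159
239 215
```

View pics/scene6c.png

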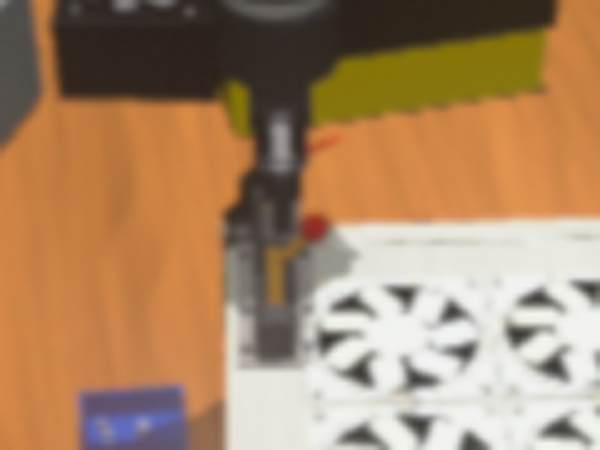

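The pin is leaning about 40° towards the back, with the ball just behind the fingertips. I'll push a little more, then go over the top.

Emit:
move_arm(steps=[[[-4,0,1],[0,0,0]],[[-3,0,2],[0,0,0]],[[0,0,0],[0,0,0]],[[12,0,0],[0,0,0]],[[0,0,-40],[0,0,0]],[[0,0,0],[0,0,0]]])

```text
clock: 11.35
position: [570.1, 165.5, 303.7]
orientation: [[-0.992, 0.126, 0.006], [0.126, 0.992, 0.001], [-0.005, 0.002, -1.0]]
ft_force: [0.7, 0.0, 0.1]
finger_gap: -0.2
```

```bash
python3 - <<'E'
from h import *
print(rig(robot.observe()['position']),robot.observe()['ft_force'])
for c in('scene','top'):
    z=snap(c,c+'7');(u,v),=proj(z,[o-105*ex+178*ey+[0,0,265]]).astype(int)
    f=z['frame'][v-20:v+20,u-20:u+20].astype(int);m=(f[...,0]>90)&(f[...,1]<.45*f[...,0])&(f[...,2]<.45*f[...,0])
    n,l,st,ce=cv2.connectedComponentsWithStats(m.astype('uint8'));print(c,[(st[i,4],ce[i]+[u-20,v-20]) for i in range(1,n)])
    a=z['frame'][v-45:v+45,u-60:u+60];cv2.imwrite(f'pics/{c}7c.png',cv2.resize(a[...,::-1],None,fx=5,fy=5,interpolation=cv2.INTER_CUBIC))
E
```

```text
[-125.6  178.1  303.7] [0.73060698 0.01668522 0.0994953 ]
scene [(np.int32(17), array([270.94117647, 160.17647059]))]
top []
```

View pics/scene7c.png

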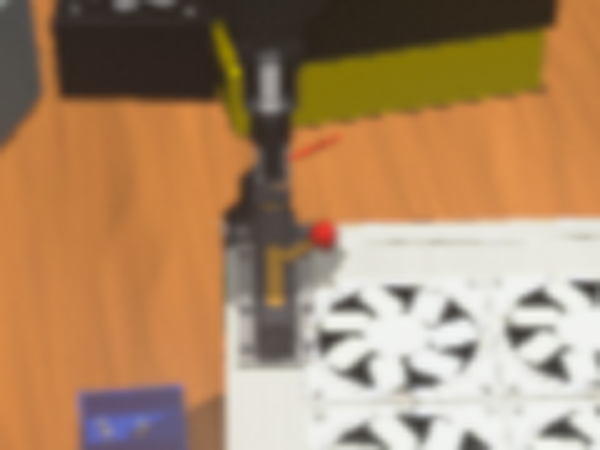

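View pics/top7c.png

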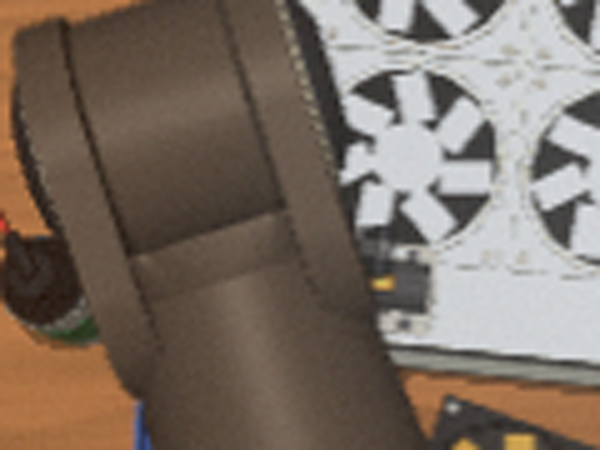

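```bash
python3 - <<'E'
from h import *
z=load('scene7');C,d=ray(z,(270.9,160.2))
for y in (176,178,180):
    s=((o-C)@ey+y)/(d@ey);print(rig(C+s*d))
E
```

```text
[-93.7 176.  263.3]
[-93.7 178.  261.7]
[-93.6 180.  260.2]
```

The ball is now at rig (-94, 178, 261), about 53° over, so the fingertips can press on it from above.

Emit:
move_arm(steps=[[[-20,0,0],[0,0,0]],[[-18,0,0],[0,0,0]],[[0,0,20],[0,0,0]],[[0,0,10],[0,0,0]],[[0,0,5],[0,0,0]],[[0,0,5],[0,0,0]],[[0,0,5],[0,0,0]],[[0,0,4],[0,0,0]],[[0,0,4],[0,0,0]],[[0,0,0],[0,0,0]]])

```text
clock: 12.7
position: [606.9, 160.4, 246.5]
orientation: [[-0.992, 0.126, -0.002], [0.126, 0.992, -0.0], [0.002, -0.0, -1.0]]
ft_force: [0.1, -0.3, 1.2]
finger_gap: 0.0
```

Emit:
move_arm(steps=[[[0,0,2],[0,0,0]],[[0,0,2],[0,0,0]],[[0,0,0],[0,0,0]]])

```text
clock: 13.08
position: [607.4, 160.4, 244.2]
orientation: [[-0.992, 0.126, 0.001], [0.126, 0.992, 0.0], [-0.001, 0.0, -1.0]]
ft_force: [-1.2, -0.4, 5.9]
finger_gap: -0.2
```

Emit:
move_arm(steps=[[[0,0,1.5],[0,0,0]],[[0,0,0],[0,0,0]],[[0,0,0],[0,0,0]]])

```text
clock: 13.45
position: [607.5, 160.4, 243.8]
orientation: [[-0.992, 0.126, 0.002], [0.126, 0.992, 0.001], [-0.002, 0.001, -1.0]]
ft_force: [-2.1, -1.2, 10.6]
finger_gap: 0.1
```

Emit:
move_arm(steps=[[[0,0,1.5],[0,0,0]],[[0,0,0],[0,0,0]]])

```text
clock: 13.7
position: [607.5, 160.5, 243.3]
orientation: [[-0.992, 0.126, 0.004], [0.126, 0.992, 0.001], [-0.004, 0.002, -1.0]]
ft_force: [-3.4, -2.0, 14.8]
finger_gap: -0.1
```

The ball top stands at about 244.5 mm and the force climbs with no travel, so the knob is at the end of the short leg. I'll retreat clear and check.

Emit:
move_arm(steps=[[[0,0,-10],[0,0,0]],[[0,0,-40],[0,0,0]],[[0,0,-50],[0,0,0]],[[50,-20,0],[0,0,0]],[[50,-20,0],[0,0,0]],[[50,-20,0],[0,0,0]],[[50,-20,0],[0,0,0]],[[0,0,0],[0,0,0]],[[0,0,0],[0,0,0]]])

```text
clock: 14.82
position: [399.2, 106.3, 340.5]
orientation: [[-0.992, 0.126, 0.001], [0.126, 0.992, 0.0], [-0.001, 0.0, -1.0]]
ft_force: [1.2, 0.7, -1.0]
finger_gap: 0.1
```

```bash
python3 - <<'E'
from h import *
print(rig(robot.observe()['position']),robot.observe()['ft_force'])
for c in('scene','top'):
    z=snap(c,c+'8');(u,v),=proj(z,[o-88*ex+178*ey+[0,0,235]]).astype(int)
    f=z['frame'][v-20:v+20,u-20:u+20].astype(int);m=(f[...,0]>90)&(f[...,1]<.45*f[...,0])&(f[...,2]<.45*f[...,0])
    n,l,st,ce=cv2.connectedComponentsWithStats(m.astype('uint8'));print(c,[(st[i,4],ce[i]+[u-20,v-20]) for i in range(1,n)])
    a=z['frame'][v-45:v+45,u-60:u+60];cv2.imwrite(f'pics/{c}8c.png',cv2.resize(a[...,::-1],None,fx=5,fy=5,interpolation=cv2.INTER_CUBIC))
snap('wrist','w8')
E
```

```text
[-287.7   97.8  340.5] [ 1.16709865  0.73416657 -1.04932448]
scene [(np.int32(10), array([273.7, 166.3]))]
top [(np.int32(24), array([239.95833333, 210.66666667]))]
```

View pics/scene8c.png

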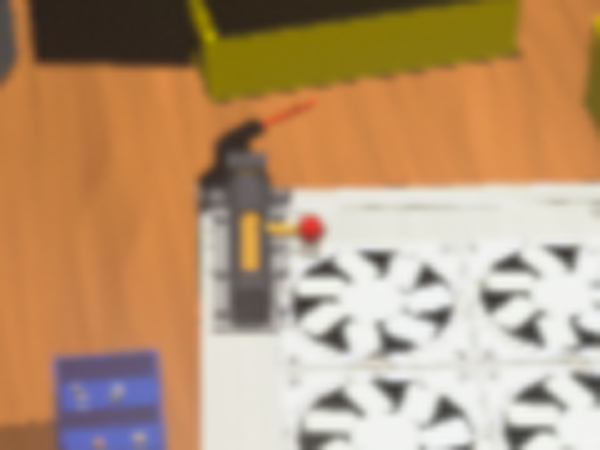

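View pics/top8c.png

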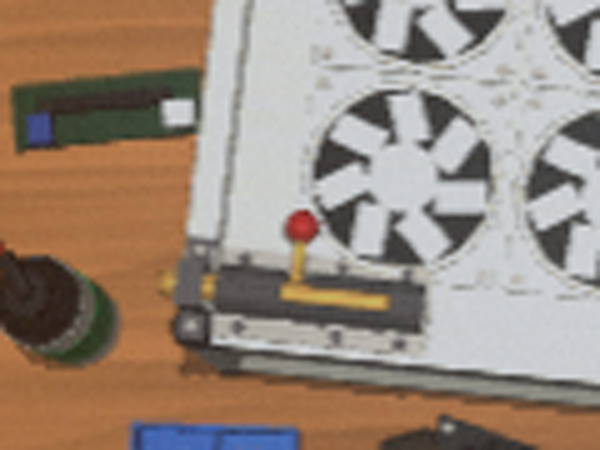

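View pics/scene8.png

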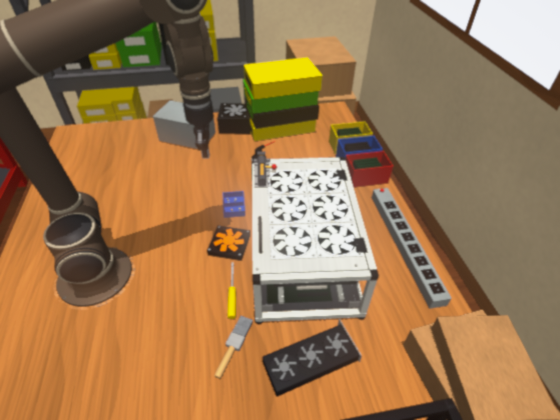

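```bash
python3 - <<'E'
from h import *
s=load('scene8');t=load('top8')
x,r=tri((s,(230+ (0),160)),(t,(240,210.6))) if 0 else tri((s,(273.7,166.3)),(t,(239.96,210.67)));print(rig(x),r)
print(robot.sign_off())
E
```

```text
[-85.2 180.7 234.4] [np.float64(0.6510528016521446), np.float64(0.6510528016523596)]
the job is handed in; nothing more can be done
None
```

The tray is shut and bolted, and the knob lies flat at the end of the short leg. I handed the job in with the arm well clear of the rig, at about 15 s on the clock.

- **Tray:** I pressed the front edge down with closed fingertips. It stopped at about 214.5 mm, with the force rising to 15 N and no further travel, and the later pictures show it flush.
- **Bolt:** I pushed the knob along its slot to the hard stop, reaching about 20 N. The rod shows through and beyond the keeper.
- **Knob:** I pushed it round the corner from the front, then pressed it down from above to its stop at about 15 N.

**Last checks:** Two camera views put the ball at rig (-85, 181, 234) mm, against (-88, 180, 235) expected. The 3 mm difference in x is about the offset my rig-frame estimate showed throughout. The bystanders look unmoved, and no check failed or disagreed otherwise.

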